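# Wedge the rocking preheater

### The arm

A 6-joint arm with a two-finger parallel gripper is mounted at the origin on the work surface. World frame = base frame: x ahead of the robot, y to its left, z up, the work surface at z = 0. Lengths are in mm, angles in rad, forces in N, time in s.
With the tool pointing down it reaches from about 275 to 725 mm from the base axis. Payload 5.6 kg.
Tool frame: the origin (TCP) lies at the very end of the fingers, on their centre line; the grasp point (between the pads) lies 19 mm behind it (robot.grasp_offset is the distance from the TCP to the grasp point, in mm); z points along the fingers, y is the direction in which the jaws open and shut (so a half turn about z gives the same grasp; the last joint's range is limited). The gripper opens to 85 mm and grips with 20 to 120 N. Pads are 22 mm wide; open, the fingers measure 114 mm over their backs; the gripper's body (76 mm by 85 mm) begins 54 mm behind the grasp point. The pads swing forward as they close: fully open they stand 13 mm farther back than shut.
Start: joints at [1.592, 0.255, 0.108, 0, -1.424, -0.285], TCP at [143.386, 530.974, 231.283] pointing down, gripper open.
Joint ranges: [-2.95, 2.95], [-1.21, 1.97], [-1.09, 1.5], [-2.87, 1.71], [-2.94, -0.07], [-3.05, 3.05]. Speed limits (rad/s): [2.57, 2.57, 3.14, 3.14, 3.14, 3.14].

### API

Orientations are given as a rotation vector (axis times angle).
In Python, from station import robot gives the robot as it stands.
- The arm moves only by the tool drive_tool, never from a script. Its argument "steps" is a list of rows, each an object of numbers: "fingers": the gripper command: -1 is shut, 1 is fully open, values between are in proportion; "tx", "ty", "tz": the shift along the tool's x, y, z in mm; "wx", "wy", "wz": the turn, a rotation vector about the tool's x, y, z in rad. In form: [{"fingers": .., "tx": .., "ty": .., "tz": .., "wx": .., "wy": .., "wz": ..}, ...]. A call has 1 to 5 rows; each row is the pose to reach, as a shift and turn from the pose measured when the call began, along the tool's axes at that moment; what a row does not reach only later rows make up. A row lasts 1/12 s, in which the tool goes at most 41.7 mm and 7.16 degrees, less where a joint would pass 70% of its speed; a pose out of reach is approached as far as the arm can. A call with a gripper value outside its range is refused whole. The fingers move at their own pace and stop on an object; "force" is the grip in N (left out, the last holds). Time passes only in rows, so rows that repeat a pose let the fingers close. It gives the time, the measured TCP pose, the force and the opening at its end, in the units of the state.
- robot.read_state(): the state, without advancing time (a new reading comes with each control period).
- robot.get_image(name): name is "side" or "top" or "wrist"; returns (picture, depth): 420x560x3 uint8, blue, green, red; 420x560 float32, mm along the optical axis (not along the pixel's ray), 0 where there is no reading.
- robot.camera_params(name): a dict with "intrinsics" (3x3 intrinsics, pixels), "k1" (the pictures are not rectified: a ray, as slopes to the right and down, at radius r is drawn at 1 + k1 r^2 times it, then the intrinsics apply), "eye" and "orientation" of the camera in the world; the wrist camera has in their place "mount" (4x4, takes a point from camera to tool coordinates, whose origin is the TCP and whose axes are the flange's). Camera axes: x right, y up, looking along -z (the intrinsics and any distortion apply to the point x, -y, -z); pixel columns grow to the right and rows downward; lengths in mm; the calibration is good to about 2 mm. A picture is of the moment at which its call begins: read the wrist's pose just before it. camera_params takes no time and is no camera call.
- robot.sign_off(): hands the job in, once; it reports no verdict.
The state is a dict: "t": time; "q": joint angles; "joint_velocities": joint speeds; "effort": joint torques, N m; "tool_pos": TCP position; "tool_rot": TCP orientation; "ft_force": force on the tool from outside, world axes, zero at the start; "moment": the same for the moment, N m; "opening": finger opening in mm.
Only numpy, scipy, OpenCV 4.12 (cv2) and the standard library are available. Lean on these libraries where they do the work, as an engineer would, in place of code of your own. Each camera call takes 0.05 s, during which the arm holds its last target.

### The job

The preheater on the repair bench rocks because the yellow foot below its green corner pad is too short. With your fingers, push the orange wedge along the bench, thin end first, under that foot until the preheater no longer rocks when the green pad is pressed, but without jacking it out of level. Pick nothing up, keep the preheater about where it stands with the phone on it, leave the other things alone, and finish while holding a fingertip pressed down on the green pad with about 8 N, the preheater standing level and firm on the wedge.

Things in the scene. Friction and masses are not known exactly. Their poses are not given: they have to be found in the camera images.
- preheater: Dark grey low preheater, 200 (x) x 150 (y) mm, 1.1 to 1.7 kg, aluminium plate on top. Origin: centre of the footprint at the soles (on the bench when level); z up. Enclosure 24 to 64 mm above the origin, plate up to 67. Round feet 16 mm across, 24 mm high at x +-85, y +-60 mm; the yellow one at (+85, +60) is too short. Untouched, it stands level on the other three.
- foot_spot (a point): Point below the centre of the yellow foot, at (+85, +60, 0) mm of the preheater, at the level of the other feet's soles. The yellow sole hangs 5 to 11 mm above it, differing each time. Without a wedge, pressing the green pad with some 3 to 7 N tips the corner down by this gap (0.05 to 0.12 rad).
- corner_pad: Green square pad fixed on the preheater's top over the yellow foot, at (+80, +56) mm of the preheater; 34 x 34 mm, 5 mm thick. Origin: centre of its underside, 64 mm above the bench when level; the face to press is 5 mm higher. Rigid.
- wedge: Orange rigid wedge loose on the bench, slope up, 80 g, 90 mm long (x), 56 wide (y). Origin: centre of its underside. +x points to the thin end (2 mm high, x = +45 mm); the thick end is an upright face 20 mm high at x = -45; the slope between is even. Starts beyond the preheater's +y side, thin end towards it within 0.4 rad. Slides at about 1 N; snug under the foot it resists with several N and stays put.
- phone_on_plate: Black phone 148 x 71 x 8 mm lying loose on the preheater's plate. Origin: centre of its underside.
- spare_phone: Black phone 148 x 71 x 8 mm lying on the bench; leave it. Origin: centre of its underside.
- flux_bottle: White bottle with red cap, 38 mm across, 100 mm high, standing; leave it. Origin: centre of its underside.
- solder_spool: Green spool, 52 mm across, 42 mm high; leave it. Origin: centre of its underside.
- screw_cup: Blue open cup, 52 mm across, 40 mm high; leave it. Origin: centre of its underside.
- parts_tray: Yellow open tray with three compartments, 80 x 130 x 25 mm; leave it. Origin: centre of its underside.
- screwdriver: Screwdriver 160 mm long lying along its x; leave it.
Mind the look-alikes: they are no part of the job. Of the things like the wedge, leave any that is turquoise; of the rest the smaller one is meant.

How it is judged (in metres and radians):
At the end, for the whole second after the job is handed in: A finger presses the green pad with 3 to 25 N, the wedge bears at least 1.5 N of the preheater, and under that press the preheater stands still and level within 0.02 rad (contact force between the fingers and corner_pad between 3 and 25 N and contact force between wedge and preheater above 1.5 N and angle between preheater's own z axis and vertical below 0.02 rad and linear speed of each of preheater, wedge below 0.02 m/s); the arm keeps its last pose, push and grip.
It fails at once if the wedge is lifted off the bench (15 mm) or tipped (0.4 rad) (height (world z) of wedge above 0.015 m or angle between wedge's own z axis and vertical above 0.4 rad).
It fails at once if the preheater is lifted (20 mm at its centre) or tipped over 0.2 rad (height (world z) of preheater above 0.02 m or angle between preheater's own z axis and vertical above 0.2 rad).
It fails at once if the preheater is shoved more than 40 mm from its place (distance of preheater from where it was at the start of the episode above 0.04 m).
It fails at once if the phone slides more than 60 mm from its place (distance of phone_on_plate from where it was at the start of the episode above 0.06 m).
It fails at once if another thing on the bench is moved more than 30 mm (distance of any of spare_phone, flux_bottle, solder_spool, screw_cup, parts_tray, screwdriver from where it was at the start of the episode above 0.03 m).
It also fails if it takes over 67 s, if anything falls off the work surface, if the arm or the gripper's body presses on something with over 40 N, if the wrist force passes 120 N, or if a joint passes its speed limit or range.

## Working session

There is one attempt and no reset: what is moved stays moved. The work goes in short steps, Python scripts to look and compute and a tool call to move; the robot and the scene stay as the last step left them, time stands still between calls to the robot, and variables do not carry over. Pictures are saved under pics/ and viewed, and the job is handed in when it is done.

Besides the shell and the picture viewer there is one more tool, called after "Call:" by a JSON object that holds its "op" and its "data", one argument or row to a line. drive_tool: Moves the arm, as the interface text tells. Its arguments: {"type":"object","properties":{"steps":{"type":"array"},"force":{"type":"number"}},"required":["steps"]}

```bash
ls; mkdir -p pics
cat > h.py <<'E'
import numpy as np, cv2
from scipy.spatial.transform import Rotation as R
from station import robot
def cam(name,st=None):
    p=robot.camera_params(name); K=np.array(p["intrinsics"]); k1=p["k1"]
    if name=="wrist":
        st=st or robot.read_state()
        M=np.array(p["mount"]); T=np.eye(4); T[:3,:3]=R.from_rotvec(st["tool_rot"]).as_matrix(); T[:3,3]=st["tool_pos"]
        W=T@M; return K,k1,W[:3,3],W[:3,:3]
    O=np.array(p["orientation"]); 
    O=O if O.shape==(3,3) else R.from_rotvec(O).as_matrix()
    return K,k1,np.array(p["eye"]),O
def cloud(name,depth,c=None):
    K,k1,e,O=c or cam(name)
    h,w=depth.shape; u,v=np.meshgrid(np.arange(w),np.arange(h))
    pts=np.stack([u,v],-1).reshape(-1,1,2).astype(float)
    n=cv2.undistortPoints(pts,K,np.array([k1,0,0,0.])).reshape(h,w,2)
    P=np.stack([n[...,0]*depth,-n[...,1]*depth,-depth],-1)
    return P@O.T+e
def proj(name,X,c=None):
    K,k1,e,O=c or cam(name); p=(np.atleast_2d(X)-e)@O; p=p*[1,-1,-1]
    return cv2.projectPoints(p,np.zeros(3),np.zeros(3),K,np.array([k1,0,0,0.]))[0].reshape(-1,2)
E
python3 - <<'E'
from h import *
for n in ["top","side","wrist"]:
    c=cam(n); im,d=robot.get_image(n); cv2.imwrite(f"pics/{n}0.png",im); np.savez(f"{n}0.npz",im=im,d=d,K=c[0],k1=c[1],e=c[2],O=c[3]); print(n,c[2],c[1],d.shape)
print(robot.read_state()); print(robot.camera_params("wrist"))
E
```

```text
pics
top [ 427.13472621   44.83872481 1392.55469387] -0.050444451993448804 (420, 560)
side [ 209.31028357 -686.94865903  958.26109811] -0.07267338501293154 (420, 560)
wrist [207.19947335 512.96452109 372.57367357] -0.045801991937423576 (420, 560)
{'t': 0.15, 'q': array([ 1.59159634e+00,  2.55591520e-01,  1.07337750e-01, -3.04335115e-04,
       -1.42390945e+00, -2.84547539e-01]), 'joint_velocities': array([-0.00034003, -0.00415181,  0.00293274,  0.00204737,  0.00058759,
        0.00125997]), 'effort': array([-9.74263312e-04, -3.86941624e+01,  2.38081723e+01,  5.36664248e+00,
       -4.54958659e-03, -3.14591340e-06]), 'tool_pos': array([143.28547986, 530.63865743, 230.6356953 ]), 'tool_rot': array([ 3.11292110e+00, -4.12979866e-01, -1.40753923e-04]), 'ft_force': array([ 0.06368844,  0.15204164, -0.23303669]), 'moment': array([-0.0062928 ,  0.03262683,  0.01153079]), 'opening': 85.19514610127409}
{'intrinsics': array([[320.62205601,   0.        , 286.62316686],
       [  0.        , 320.62205601, 204.05042719],
       [  0.        ,   0.        ,   1.        ]]), 'k1': -0.045801991937423576, 'mount': array([[-1.05200427e-03,  9.64163932e-01,  2.65305117e-01,
         6.63321420e+01],
       [ 9.99998937e-01,  7.46519393e-04,  1.25227921e-03,
         5.55930812e-01],
       [ 1.00934704e-03,  2.65306152e-01, -9.64163693e-01,
        -1.42082792e+02],
       [ 0.00000000e+00,  0.00000000e+00,  0.00000000e+00,
         1.00000000e+00]])}
```

View pics/top0.png

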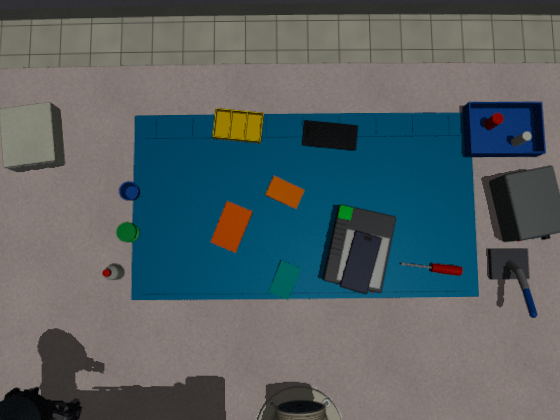

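View pics/side0.png

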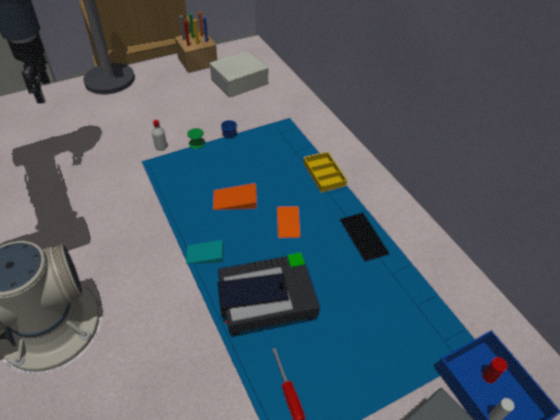

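View pics/wrist0.png

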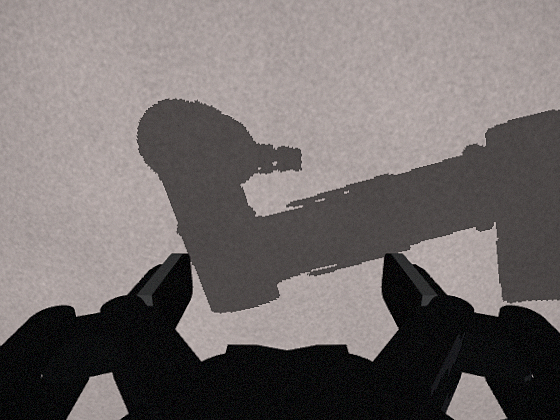

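The top view shows three wedge look-alikes: small orange at (285,192), larger orange at (231,226) and turquoise at (285,279). By the description it should be the small orange one. The green pad is at (345,213). I'll measure these and check the choice in a crop.

```bash
cat > m.py <<'E'
from h import *
z=np.load("top0.npz"); im,d=z["im"],z["d"]; c=(z["K"],float(z["k1"]),z["e"],z["O"])
P=cloud("top",d,c)
hsv=cv2.cvtColor(im,cv2.COLOR_BGR2HSV)
def blob(lo,hi,seed):
    m=cv2.inRange(hsv,lo,hi); n,l,s,ce=cv2.connectedComponentsWithStats(m)
    i=np.argmin([np.hypot(*(ce[k]-seed)) if s[k,4]>30 and k else 1e9 for k in range(n)]); return l==i
for nm,lo,hi,seed in [("small",(5,150,60),(18,255,255),(285,192)),("big",(3,150,60),(18,255,255),(231,226)),("turq",(75,100,40),(92,255,255),(285,279)),("pad",(50,150,60),(70,255,255),(345,213))]:
    m=blob(lo,hi,seed); p=P[m]; r=cv2.minAreaRect(p[:,:2].astype(np.float32))
    print(nm,m.sum(),"ctr",p.mean(0).round(1),"rect",[np.round(x,3) for x in r]); b=cv2.boxPoints(r)
    # height plane
    A=np.c_[p[:,:2]-p[:,:2].mean(0),np.ones(len(p))]; g=np.linalg.lstsq(A,p[:,2],rcond=None)[0]; print("  plane",g, "zrange",np.percentile(p[:,2],[2,50,98]).round(1)); print(b.round(1).tolist())
print("bench z",np.median(P[150:170,180:260].reshape(-1,3),0))
ys,xs=slice(195,305),slice(310,405)
q=P[ys,xs].reshape(-1,3); q=q[(q[:,2]>50)]
r=cv2.minAreaRect(q[:,:2].astype(np.float32)); print("pre",r,cv2.boxPoints(r).round(1).tolist(),np.percentile(q[:,2],[2,25,50,75,98]))
crop=np.hstack([cv2.resize(im[165:305,200:410],None,fx=3.2,fy=3.2,interpolation=cv2.INTER_CUBIC)]); cv2.imwrite("pics/crop0.png",crop)
E
python3 m.py
```

```text
small 702 ctr [617.7  31.7  15.4] rect [array([544.972,  55.728]), array([ 93.814, 217.292]), np.float64(71.928)]
  plane [-1.89535588  0.72406731 15.42363314] zrange [-0.1 11.5 22.3]
[[427.1000061035156, 44.79999923706055], [633.7000122070312, -22.600000381469727], [662.7999877929688, 66.5999984741211], [456.20001220703125, 134.0]]
big 1212 ctr [527.  172.8  21.4] rect [array([505.732, 118.829]), array([195.01 , 116.705]), np.float64(68.677)]
  plane [-0.76209675 -1.75103947 21.42326763] zrange [ 0.7 14.9 28.4]
[[415.8999938964844, 49.20000076293945], [524.5999755859375, 6.800000190734863], [595.5, 188.39999389648438], [486.79998779296875, 230.89999389648438]]
turq 734 ctr [386.4  34.4  13. ] rect [array([386.031,  34.433]), array([56.868, 89.906]), np.float64(67.552)]
  plane [ 0.31661126  0.01961298 12.96249839] zrange [-0.  11.  22.4]
[[333.6000061035156, 25.299999237060547], [416.70001220703125, -9.0], [438.3999938964844, 43.5], [355.29998779296875, 77.9000015258789]]
pad 190 ctr [ 556.  -121.    75.6] rect [array([491.728, -54.648]), array([ 44.76 , 232.973]), np.float64(43.87)]
  plane [-2.78206328  3.40159882 75.61338207] zrange [61.3 68.9 74.4]
[[394.8999938964844, 13.800000190734863], [556.2999877929688, -154.10000610351562], [588.5999755859375, -123.0999984741211], [427.1000061035156, 44.79999923706055]]
bench z [709.72054366 204.95612224   0.99621939]
pre ((475.36175537109375, -101.89350891113281), (262.3475646972656, 208.33221435546875), 76.32684326171875) [[343.1000061035156, -204.6999969482422], [545.5999755859375, -254.0], [607.5999755859375, 0.8999999761581421], [405.20001220703125, 50.20000076293945]] [58.93505314 64.02655015 67.49386373 73.93735959 79.94687542]
```

View pics/crop0.png

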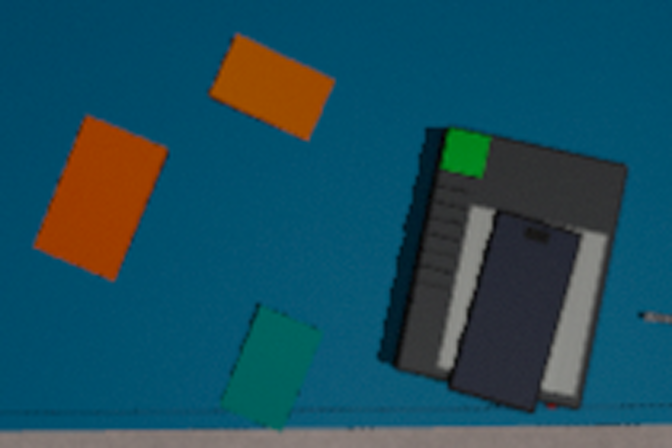

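The crop confirms the small orange wedge at about (270,88) in the crop, with the larger orange one at (100,198) and turquoise at (270,368). The pad sits on the near-left corner of the preheater. I'll clean the fits by dropping pixels with no depth.

```bash
sed -i 's/m=blob(lo,hi,seed); p=P\[m\]/m=blob(lo,hi,seed); p=P[m\&(d>0)]; md=np.median(p,0); p=p[(abs(p-md)<[90,90,25]).all(1)]/; s/q=P\[ys,xs\].reshape(-1,3); q=q\[(q\[:,2\]>50)\]/q=P[ys,xs][d[ys,xs]>0]; q=q[(q[:,2]>50)\&(q[:,2]<90)]/' m.py; python3 m.py
```

```text
small 702 ctr [618.3  31.6  11.5] rect [array([618.376,  31.978]), array([91.611, 55.895]), np.float64(65.518)]
  plane [ 0.06833696  0.16315502 11.48897297] zrange [-0.1 11.5 22.2]
[[574.0, 1.899999976158142], [624.7999877929688, -21.299999237060547], [662.7999877929688, 62.099998474121094], [611.9000244140625, 85.19999694824219]]
big 1212 ctr [527.5 173.5  14.6] rect [array([527.627, 174.762]), array([ 77.84 , 115.515]), np.float64(67.0)]
  plane [ 0.17981365 -0.0854804  14.60171825] zrange [ 0.7 14.8 28. ]
[[459.29998779296875, 161.5], [565.5999755859375, 116.4000015258789], [596.0, 188.0], [489.70001220703125, 233.1999969482422]]
turq 734 ctr [386.3  34.4  11.1] rect [array([386.031,  34.433]), array([56.868, 89.906]), np.float64(67.552)]
  plane [ 0.16272587 -0.107599   11.08038079] zrange [-0.  11.  22.4]
[[333.6000061035156, 25.299999237060547], [416.70001220703125, -9.0], [438.3999938964844, 43.5], [355.29998779296875, 77.9000015258789]]
pad 190 ctr [ 556.7 -121.8   68.6] rect [array([ 556.579, -122.085]), array([34.454, 35.981]), np.float64(78.17)]
  plane [-3.59408810e-02 -2.55147919e-02  6.86454386e+01] zrange [61.3 68.9 74.4]
[[535.4000244140625, -135.3000030517578], [570.7000122070312, -142.60000610351562], [577.7000122070312, -108.9000015258789], [542.5, -101.5]]
bench z [709.72054366 204.95612224   0.99621939]
pre ((461.5726318359375, -157.3414306640625), (149.26356506347656, 208.3089141845703), 76.8231430053711) [[343.1000061035156, -206.3000030517578], [546.0, -253.8000030517578], [580.0, -108.4000015258789], [377.20001220703125, -60.900001525878906]] [58.91709285 64.00497675 67.42796583 73.87405799 79.44309997]
```

```bash
cat >> h.py <<'E'
def Rdown(deg): # tool x heading (deg), z down
    a=np.radians(deg); x=np.array([np.cos(a),np.sin(a),0]); z=np.array([0,0,-1.]); return np.stack([x,np.cross(z,x),z],1)
def plan(pos,deg,sign=None):
    s=robot.read_state(); R0=R.from_rotvec(s["tool_rot"]).as_matrix(); t=R0.T@(np.array(pos)-s["tool_pos"])
    w=R.from_matrix(R0.T@Rdown(deg)).as_rotvec()
    print("t",round(s["t"],2),"pos",s["tool_pos"].round(1),"F",s["ft_force"].round(1),"open",round(s["opening"],1),"q",s["q"].round(2))
    print("SHIFT",t.round(1),"TURN",w.round(3),"rows",round(max(np.linalg.norm(t)/41.7,np.linalg.norm(w)/.125),1))
E
python3 -c "
from h import *
plan((650,108,200),-110.3)"
```

```text
t 0.15 pos [143.3 530.6 230.6] F [ 0.1  0.2 -0.2] open 85.2 q [ 1.59  0.26  0.11 -0.   -1.42 -0.28]
SHIFT [599.4 275.9  31.1] TURN [ 1.000e-03 -1.000e-03  1.661e+00] rows 15.8
```

Call:
{"op": "drive_tool", "data": {
  "steps": [
    {"fingers": -0.41, "tx": 40, "ty": 18, "tz": 2, "wz": 0.11},
    {"fingers": -0.41, "tx": 76, "ty": 35, "tz": 4, "wz": 0.22},
    {"fingers": -0.41, "tx": 114, "ty": 52, "tz": 6, "wz": 0.33},
    {"fingers": -0.41, "tx": 152, "ty": 70, "tz": 8, "wz": 0.44},
    {"fingers": -0.41, "tx": 190, "ty": 87, "tz": 10, "wz": 0.55}
  ]
}}

```text
$.steps[0]: bad value
```

```bash
python3 -c "
from h import *
plan((650,108,200),-110.3)"
```

```text
t 0.15 pos [143.3 530.6 230.6] F [ 0.1  0.2 -0.2] open 85.2 q [ 1.59  0.26  0.11 -0.   -1.42 -0.28]
SHIFT [599.4 275.9  31.1] TURN [ 1.000e-03 -1.000e-03  1.661e+00] rows 15.8
```

Call:
{"op": "drive_tool", "data": {
  "steps": [
    {"fingers": -0.41, "tx": 40, "ty": 18, "tz": 2, "wx": 0, "wy": 0, "wz": 0.11},
    {"fingers": -0.41, "tx": 76, "ty": 35, "tz": 4, "wx": 0, "wy": 0, "wz": 0.22},
    {"fingers": -0.41, "tx": 114, "ty": 52, "tz": 6, "wx": 0, "wy": 0, "wz": 0.33},
    {"fingers": -0.41, "tx": 152, "ty": 70, "tz": 8, "wx": 0, "wy": 0, "wz": 0.44},
    {"fingers": -0.41, "tx": 190, "ty": 87, "tz": 10, "wx": 0, "wy": 0, "wz": 0.55}
  ]
}}

```text
t: 0.57
tool_pos: [304.1, 396.1, 220.6]
tool_rot: [2.881, -1.25, 0.0]
ft_force: [0.6, -0.5, 0.4]
opening: 26.4
```

```bash
python3 -c "
from h import *
plan((650,108,200),-110.3)"
```

```text
t 0.57 pos [304.1 396.1 220.6] F [ 0.6 -0.5  0.4] open 26.4 q [ 1.23  0.16 -0.04  0.   -1.37 -0.48]
SHIFT [446.7 -55.8  20.9] TURN [ 1.000e-03 -2.000e-03  1.107e+00] rows 10.8
```

Call:
{"op": "drive_tool", "data": {
  "steps": [
    {"fingers": -0.41, "tx": 40, "ty": -5, "tz": 2, "wx": 0, "wy": 0, "wz": 0.11},
    {"fingers": -0.41, "tx": 80, "ty": -10, "tz": 4, "wx": 0, "wy": 0, "wz": 0.22},
    {"fingers": -0.41, "tx": 120, "ty": -15, "tz": 6, "wx": 0, "wy": 0, "wz": 0.33},
    {"fingers": -0.41, "tx": 160, "ty": -20, "tz": 8, "wx": 0, "wy": 0, "wz": 0.44},
    {"fingers": -0.41, "tx": 200, "ty": -25, "tz": 10, "wx": 0, "wy": 0, "wz": 0.55}
  ]
}}

```text
t: 0.98
tool_pos: [460.0, 265.5, 210.5]
tool_rot: [2.428, -1.991, 0.001]
ft_force: [0.7, 0.6, -0.0]
opening: 25.0
```

```bash
python3 -c "
from h import *
plan((650,108,200),-110.3)"
```

```text
t 0.98 pos [460.  265.5 210.5] F [ 0.7  0.6 -0. ] open 25.0 q [ 0.82  0.23  0.02  0.   -1.36 -0.62]
SHIFT [ 191.6 -155.5   10.6] TURN [ 0.001 -0.002  0.551] rows 5.9
```

Call:
{"op": "drive_tool", "data": {
  "steps": [
    {"fingers": -0.41, "tx": 32, "ty": -26, "tz": 2, "wx": 0, "wy": 0, "wz": 0.11},
    {"fingers": -0.41, "tx": 63, "ty": -51, "tz": 4, "wx": 0, "wy": 0, "wz": 0.22},
    {"fingers": -0.41, "tx": 95, "ty": -77, "tz": 6, "wx": 0, "wy": 0, "wz": 0.33},
    {"fingers": -0.41, "tx": 127, "ty": -103, "tz": 8, "wx": 0, "wy": 0, "wz": 0.44},
    {"fingers": -0.41, "tx": 158, "ty": -128, "tz": 10, "wx": 0, "wy": 0, "wz": 0.55}
  ]
}}

```text
t: 1.4
tool_pos: [617.7, 133.7, 200.1]
tool_rot: [1.788, -2.58, 0.001]
ft_force: [1.0, 1.1, 0.5]
opening: 25.3
```

Call:
{"op": "drive_tool", "data": {
  "steps": [
    {"fingers": -0.41, "tx": 21, "ty": -35, "tz": 0, "wx": 0, "wy": 0, "wz": 0.0},
    {"fingers": -0.41, "tx": 21, "ty": -35, "tz": 0, "wx": 0, "wy": 0, "wz": 0.0},
    {"fingers": -0.41, "tx": 21, "ty": -35, "tz": 0, "wx": 0, "wy": 0, "wz": 0.0}
  ]
}}

```text
t: 1.65
tool_pos: [643.9, 99.5, 198.4]
tool_rot: [1.782, -2.582, 0.0]
ft_force: [-0.2, 0.4, -0.1]
opening: 25.2
```

```bash
python3 -c "
from h import *
plan((650,108,200),-110.3)
for n in ['wrist']:
    c=cam(n); im,d=robot.get_image(n); cv2.imwrite(f'pics/{n}1.png',im); np.savez(f'{n}1.npz',im=im,d=d,K=c[0],k1=c[1],e=c[2],O=c[3])
"
```

```text
t 1.65 pos [643.9  99.5 198.4] F [-0.2  0.4 -0.1] open 25.2 q [ 0.39  0.47  0.34  0.   -1.45 -0.76]
SHIFT [-10.1  -2.7  -1.7] TURN [ 0.003 -0.004 -0.008] rows 0.3
```

View pics/wrist1.png

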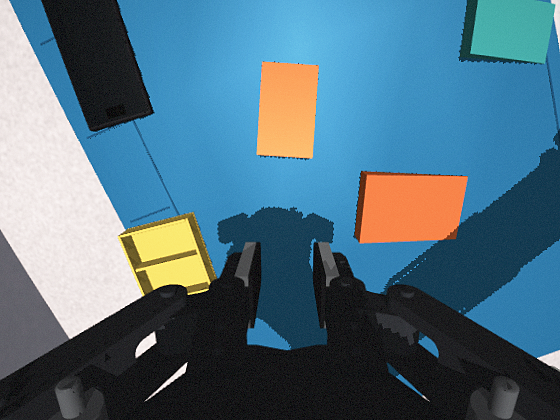

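The wrist view shows the wedge at (288,110) with its thick end near (row 158). The tray is at (170,255) and the larger orange wedge at (412,207), both clear of my descent lane. I'll refine the wedge pose from this view.

```bash
cat > w.py <<'E'
import sys
from h import *
def wedge(f):
    z=np.load(f); im,d=z["im"],z["d"]; c=(z["K"],float(z["k1"]),z["e"],z["O"]); P=cloud("x",d,c)
    hsv=cv2.cvtColor(im,cv2.COLOR_BGR2HSV); m=cv2.inRange(hsv,(5,120,60),(22,255,255))
    n,l,s,ce=cv2.connectedComponentsWithStats(m)
    for k in range(1,n):
        if s[k,4]<200: continue
        p=P[(l==k)&(d>0)]; p=p[(abs(p-np.median(p,0))<[90,90,25]).all(1)]
        r=cv2.minAreaRect(p[:,:2].astype(np.float32)); A=np.c_[p[:,:2]-p[:,:2].mean(0),np.ones(len(p))]; g=np.linalg.lstsq(A,p[:,2],rcond=None)[0]
        print("px",ce[k].round(),s[k,4],"rect",np.round(r[0],1),np.round(r[1],1),round(r[2],2),"thin dir",round(np.degrees(np.arctan2(-g[1],-g[0])),1),"slope",round(np.hypot(g[0],g[1]),3))
wedge(sys.argv[1])
E
python3 w.py wrist1.npz
```

```text
px [287. 110.] 5235 rect [615.4  30.9] [90.3 57. ] 65.71 thin dir -114.5 slope 0.202
px [408. 207.] 6998 rect [526.7 177.9] [ 81.7 117.8] 66.74 thin dir 160.3 slope 0.167
px [160. 262.] 305 rect [799.6 139.7] [24.9 72.6] 77.25 thin dir 118.9 slope 0.073
```

Call:
{"op": "drive_tool", "data": {
  "steps": [
    {"fingers": -0.41, "tx": -7, "ty": -1, "tz": 40, "wx": 0.003, "wy": -0.004, "wz": -0.008},
    {"fingers": -0.41, "tx": -7, "ty": -1, "tz": 80, "wx": 0.003, "wy": -0.004, "wz": -0.008},
    {"fingers": -0.41, "tx": -7, "ty": -1, "tz": 120, "wx": 0.003, "wy": -0.004, "wz": -0.008},
    {"fingers": -0.41, "tx": -7, "ty": -1, "tz": 155, "wx": 0.003, "wy": -0.004, "wz": -0.008},
    {"fingers": -0.41, "tx": -7, "ty": -1, "tz": 155, "wx": 0.003, "wy": -0.004, "wz": -0.008}
  ]
}}

```text
t: 2.12
tool_pos: [639.8, 106.9, 36.0]
tool_rot: [1.791, -2.566, -0.009]
ft_force: [-1.9, -0.2, -2.0]
opening: 25.5
```

```bash
python3 -c "
from h import *
plan((645.7,105.8,7),-110.3)
for n in ['wrist','side']:
    c=cam(n); im,d=robot.get_image(n); cv2.imwrite(f'pics/{n}2.png',im); np.savez(f'{n}2.npz',im=im,d=d,K=c[0],k1=c[1],e=c[2],O=c[3])
"; python3 w.py wrist2.npz
```

```text
t 2.12 pos [639.8 106.9  36. ] F [-1.9 -0.2 -2. ] open 25.5 q [ 0.4   0.57  0.08 -0.   -1.1  -0.75]
SHIFT [-1.2 -6.2 29. ] TURN [ 0.012 -0.007  0.002] rows 0.7
px [277.  91.] 20414 rect [616.7  29.7] [90.9 58.5] 64.95 thin dir -114.3 slope 0.201
px [487. 265.] 16005 rect [528.9 177.1] [ 83.7 114. ] 66.69 thin dir 165.3 slope 0.142
px [ 25. 301.] 226 rect [801.8  88.9] [ 1.6 42.3] 83.79 thin dir 83.2 slope 8.699
px [ 17. 343.] 256 rect [830.8 114.4] [12.7 35. ] 15.01 thin dir 35.7 slope 0.135
```

View pics/wrist2.png

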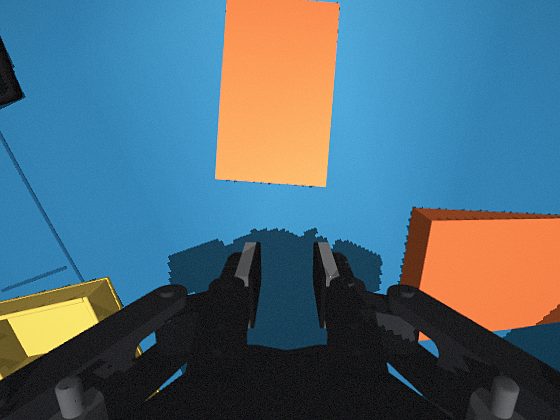

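```bash
python3 -c "
from h import *
z=np.load('wrist2.npz'); d=z['d']; c=(z['K'],float(z['k1']),z['e'],z['O']); P=cloud('x',d,c)
s=robot.read_state(); Rt=R.from_rotvec(s['tool_rot']).as_matrix()
for (u,v) in [(248,245),(322,245),(330,250),(345,275),(400,290),(400,320),(430,310),(315,320),(256,322),(420,230),(405,270)]:
    p=P[v,u]; print((u,v),p.round(0),((p-s['tool_pos'])@Rt).round(0),d[v,u])
"
```

```text
(248, 245) [652.  90.  44.] [ 14. -12.   0.] 144.11296
(322, 245) [620. 102.  43.] [13. 22.  1.] 145.25356
(330, 250) [618. 102.  51.] [14. 24. -7.] 137.60156
(345, 275) [616. 109.  64.] [  9.  29. -20.] 126.30566
(400, 290) [601. 106.  88.] [ 16.  41. -44.] 101.44377
(400, 320) [605. 114.  93.] [  8.  41. -48.] 99.032646
(430, 310) [596. 110.  97.] [ 14.  48. -52.] 93.71559
(315, 320) [642. 169.   0.] [-56.  24.  44.] 204.951
(256, 322) [678. 157.  -1.] [-58. -14.  45.] 205.67302
(420, 230) [567. 126.  14.] [ 9. 80. 31.] 175.63638
(405, 270) [579. 152.   4.] [-19.  78.  40.] 191.97557
```

Call:
{"op": "drive_tool", "data": {
  "steps": [
    {"fingers": -0.41, "tx": -1, "ty": -6, "tz": 15, "wx": 0.012, "wy": -0.007, "wz": 0.002},
    {"fingers": -0.41, "tx": -1, "ty": -6, "tz": 29, "wx": 0.012, "wy": -0.007, "wz": 0.002},
    {"fingers": -0.41, "tx": -1, "ty": -6, "tz": 29, "wx": 0.012, "wy": -0.007, "wz": 0.002},
    {"fingers": -0.41, "tx": -1, "ty": -6, "tz": 29, "wx": 0.012, "wy": -0.007, "wz": 0.002}
  ]
}}

```text
t: 2.55
tool_pos: [652.8, 107.0, 18.2]
tool_rot: [-1.79, 2.563, -0.012]
ft_force: [-0.3, -0.1, -0.2]
opening: 25.4
```

```bash
python3 -c "
from h import *
plan((645.7,105.8,7),-110.3)
s=105
plan((562.4+.347*150,-119.3+.938*150,7),-110.3)
"
```

```text
t 2.55 pos [652.8 107.   18.2] F [-0.3 -0.1 -0.2] open 25.4 q [ 0.4   0.59  0.06  0.01 -1.03 -0.75]
SHIFT [ 3.6  6.4 11.1] TURN [-0.015  0.008  0.003] rows 0.3
t 2.55 pos [652.8 107.   18.2] F [-0.3 -0.1 -0.2] open 25.4 q [ 0.4   0.59  0.06  0.01 -1.03 -0.75]
SHIFT [93.6  6.7 10.4] TURN [-0.015  0.008  0.003] rows 2.3
```

Call:
{"op": "drive_tool", "data": {
  "steps": [
    {"fingers": -0.41, "tx": 3, "ty": 6, "tz": 11, "wx": -0.015, "wy": 0.008, "wz": 0.003},
    {"fingers": -0.41, "tx": 3, "ty": 6, "tz": 11, "wx": -0.015, "wy": 0.008, "wz": 0.003},
    {"fingers": -0.41, "tx": 3, "ty": 6, "tz": 11, "wx": -0.015, "wy": 0.008, "wz": 0.003},
    {"fingers": -0.41, "tx": 3, "ty": 6, "tz": 11, "wx": -0.015, "wy": 0.008, "wz": 0.003},
    {"fingers": -0.41, "tx": 3, "ty": 6, "tz": 11, "wx": -0.015, "wy": 0.008, "wz": 0.003}
  ]
}}

```text
t: 2.97
tool_pos: [646.6, 106.3, 7.6]
tool_rot: [-1.795, 2.578, -0.001]
ft_force: [-1.0, 0.0, 0.0]
opening: 25.1
```

```bash
python3 -c "
from h import *
plan((645.7,105.8,7),-110.3)
plan((562.4+.347*150,-119.3+.938*150,7),-110.3)
"
```

```text
t 2.97 pos [646.6 106.3   7.6] F [-1.  0.  0.] open 25.1 q [ 0.4   0.6   0.05  0.   -1.02 -0.76]
SHIFT [0.8 0.7 0.6] TURN [-0.001  0.    -0.   ] rows 0.0
t 2.97 pos [646.6 106.3   7.6] F [-1.  0.  0.] open 25.1 q [ 0.4   0.6   0.05  0.   -1.02 -0.76]
SHIFT [90.8  0.7  0.6] TURN [-0.001  0.    -0.   ] rows 2.2
```

Call:
{"op": "drive_tool", "data": {
  "steps": [
    {"fingers": -0.41, "tx": 9, "ty": 1, "tz": 0, "wx": 0, "wy": 0, "wz": 0},
    {"fingers": -0.41, "tx": 18, "ty": 1, "tz": 0, "wx": 0, "wy": 0, "wz": 0},
    {"fingers": -0.41, "tx": 27, "ty": 1, "tz": 0, "wx": 0, "wy": 0, "wz": 0},
    {"fingers": -0.41, "tx": 36, "ty": 1, "tz": 0, "wx": 0, "wy": 0, "wz": 0},
    {"fingers": -0.41, "tx": 45, "ty": 1, "tz": 0, "wx": 0, "wy": 0, "wz": 0}
  ]
}}

```text
t: 3.38
tool_pos: [629.7, 63.3, 7.7]
tool_rot: [-1.794, 2.578, -0.001]
ft_force: [1.5, 0.4, -0.3]
opening: 25.0
```

Call:
{"op": "drive_tool", "data": {
  "steps": [
    {"fingers": -0.41, "tx": 9, "ty": 0, "tz": 0, "wx": 0, "wy": 0, "wz": 0},
    {"fingers": -0.41, "tx": 18, "ty": 0, "tz": 0, "wx": 0, "wy": 0, "wz": 0},
    {"fingers": -0.41, "tx": 27, "ty": 0, "tz": 0, "wx": 0, "wy": 0, "wz": 0},
    {"fingers": -0.41, "tx": 36, "ty": 0, "tz": 0, "wx": 0, "wy": 0, "wz": 0},
    {"fingers": -0.41, "tx": 45, "ty": 0, "tz": 0, "wx": 0, "wy": 0, "wz": 0}
  ]
}}

```text
t: 3.8
tool_pos: [613.8, 20.3, 7.8]
tool_rot: [-1.794, 2.578, -0.001]
ft_force: [0.7, 0.1, -0.2]
opening: 25.2
```

```bash
python3 -c "
from h import *
plan((562.4+.347*120,-119.3+.938*120,7),-110.3)
for n in ['wrist','side','top']:
    c=cam(n); im,d=robot.get_image(n); cv2.imwrite(f'pics/{n}3.png',im); np.savez(f'{n}3.npz',im=im,d=d,K=c[0],k1=c[1],e=c[2],O=c[3])
"; python3 w.py wrist3.npz;python3 w.py top3.npz
```

```text
t 3.8 pos [613.8  20.3   7.8] F [ 0.7  0.1 -0.2] open 25.2 q [ 0.29  0.53 -0.07  0.   -0.97 -0.64]
SHIFT [28.7 -0.3  0.7] TURN [-0.001  0.001 -0.001] rows 0.7
px [280. 141.] 27816 rect [597.1 -29.2] [100.5  59.9] 71.32 thin dir -110.3 slope 0.2
px [312. 202.] 540 rect [598.1 -34.4] [90.4 57.5] 70.49 thin dir -107.1 slope 0.191
```

View pics/wrist3.png

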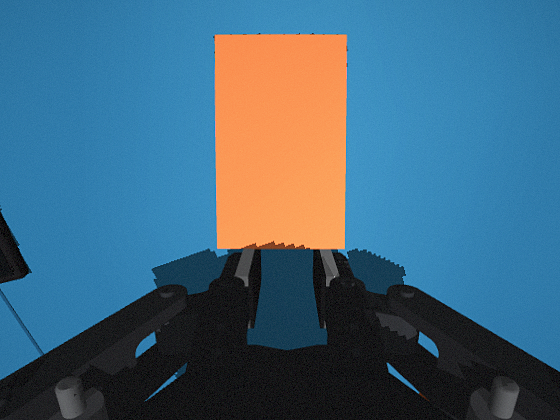

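View pics/top3.png

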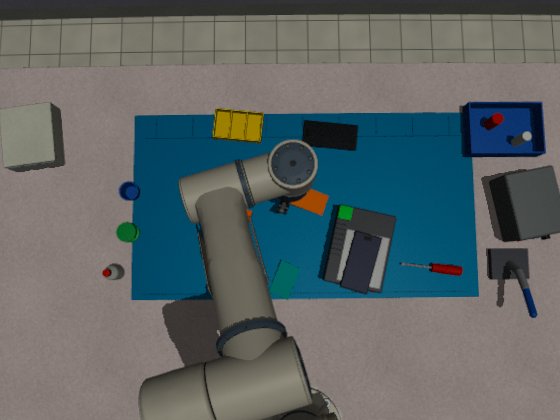

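Call:
{"op": "drive_tool", "data": {
  "steps": [
    {"fingers": -0.41, "tx": 7, "ty": 0, "tz": 1, "wx": 0, "wy": 0, "wz": 0},
    {"fingers": -0.41, "tx": 14, "ty": 0, "tz": 1, "wx": 0, "wy": 0, "wz": 0},
    {"fingers": -0.41, "tx": 21, "ty": 0, "tz": 1, "wx": 0, "wy": 0, "wz": 0},
    {"fingers": -0.41, "tx": 28, "ty": 0, "tz": 1, "wx": 0, "wy": 0, "wz": 0},
    {"fingers": -0.41, "tx": 28, "ty": 0, "tz": 1, "wx": 0, "wy": 0, "wz": 0}
  ]
}}

```text
t: 4.37
tool_pos: [603.2, -7.3, 6.6]
tool_rot: [1.792, -2.58, 0.0]
ft_force: [-0.3, -0.2, -0.4]
opening: 25.0
```

```bash
python3 -c "
from h import *
plan((562.4+.347*90,-119.3+.938*90,7),-110.3)
for n in ['wrist','top']:
    c=cam(n); im,d=robot.get_image(n); cv2.imwrite(f'pics/{n}4.png',im); np.savez(f'{n}4.npz',im=im,d=d,K=c[0],k1=c[1],e=c[2],O=c[3])
"; python3 w.py wrist4.npz
```

```text
t 4.37 pos [603.2  -7.3   6.6] F [-0.3 -0.2 -0.4] open 25.0 q [ 0.25  0.52 -0.1   0.   -0.95 -0.6 ]
SHIFT [29.2 -0.6 -0.4] TURN [ 0.    -0.    -0.003] rows 0.7
px [281. 140.] 28297 rect [586.3 -57.1] [100.5  59.6] 71.5 thin dir -110.4 slope 0.2
```

View pics/wrist4.png

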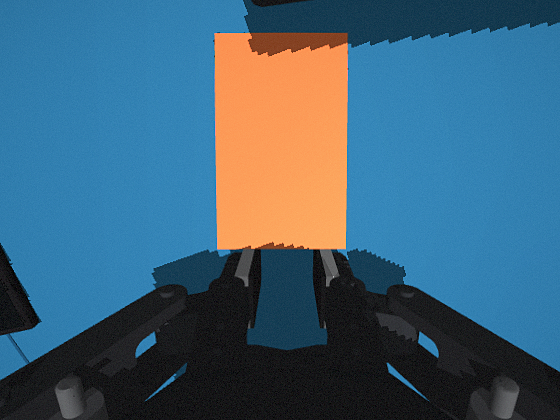

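```bash
python3 -c "
from h import *
z=np.load('wrist4.npz'); c=(z['K'],float(z['k1']),z['e'],z['O']); P=cloud('x',z['d'],c)
print(proj('x',[[580.4,-108.1,24],[580.4,-108.1,64],[562.4,-119.3,8]],c))
for uv in [(258,2),(270,2),(300,2)]: print(P[uv[1],uv[0]])
"
```

```text
[[245.32674096  14.64903699]
 [224.18696177 -36.99440342]
 [282.46760858 -19.74491757]]
[ 574.99985837 -107.76779969   31.92709263]
[ 571.2200016  -106.86755      30.33576002]
[ 557.3223576  -112.19279199   -1.29697486]
```

The preheater's edge is now at the top of the picture, its corner near (256,5), and the wedge is flush against both fingers. I'll go on in small steps and watch the push force.

Call:
{"op": "drive_tool", "data": {
  "steps": [
    {"fingers": -0.41, "tx": 4, "ty": 0, "tz": 0, "wx": 0, "wy": 0, "wz": 0},
    {"fingers": -0.41, "tx": 8, "ty": 0, "tz": 0, "wx": 0, "wy": 0, "wz": 0},
    {"fingers": -0.41, "tx": 12, "ty": 0, "tz": 0, "wx": 0, "wy": 0, "wz": 0},
    {"fingers": -0.41, "tx": 16, "ty": 0, "tz": 0, "wx": 0, "wy": 0, "wz": 0},
    {"fingers": -0.41, "tx": 19, "ty": 0, "tz": 0, "wx": 0, "wy": 0, "wz": 0}
  ]
}}

```text
t: 4.88
tool_pos: [597.0, -24.6, 6.8]
tool_rot: [-1.792, 2.58, -0.001]
ft_force: [0.1, 0.7, -1.0]
opening: 25.2
```

Call:
{"op": "drive_tool", "data": {
  "steps": [
    {"fingers": -0.41, "tx": 2, "ty": 0, "tz": 0, "wx": 0, "wy": 0, "wz": 0},
    {"fingers": -0.41, "tx": 4, "ty": 0, "tz": 0, "wx": 0, "wy": 0, "wz": 0},
    {"fingers": -0.41, "tx": 5, "ty": 0, "tz": 0, "wx": 0, "wy": 0, "wz": 0}
  ]
}}

```text
t: 5.13
tool_pos: [595.2, -29.6, 6.7]
tool_rot: [-1.792, 2.58, -0.0]
ft_force: [-0.9, -0.1, -0.6]
opening: 25.3
```

Call:
{"op": "drive_tool", "data": {
  "steps": [
    {"fingers": -0.41, "tx": 1, "ty": 0, "tz": 0, "wx": 0, "wy": 0, "wz": 0},
    {"fingers": -0.41, "tx": 2, "ty": 0, "tz": 0, "wx": 0, "wy": 0, "wz": 0},
    {"fingers": -0.41, "tx": 3, "ty": 0, "tz": 0, "wx": 0, "wy": 0, "wz": 0}
  ]
}}

```text
t: 5.38
tool_pos: [594.1, -32.4, 6.7]
tool_rot: [-1.792, 2.58, -0.001]
ft_force: [0.4, 0.5, -0.6]
opening: 25.0
```

Call:
{"op": "drive_tool", "data": {
  "steps": [
    {"fingers": -0.41, "tx": 1, "ty": 0, "tz": 0, "wx": 0, "wy": 0, "wz": 0},
    {"fingers": -0.41, "tx": 2, "ty": 0, "tz": 0, "wx": 0, "wy": 0, "wz": 0},
    {"fingers": -0.41, "tx": 3, "ty": 0, "tz": 0, "wx": 0, "wy": 0, "wz": 0}
  ]
}}

```text
t: 5.63
tool_pos: [593.0, -35.2, 6.7]
tool_rot: [-1.792, 2.58, -0.001]
ft_force: [0.7, 1.4, 0.6]
opening: 25.3
```

Call:
{"op": "drive_tool", "data": {
  "steps": [
    {"fingers": -0.41, "tx": 1, "ty": 0, "tz": 0, "wx": 0, "wy": 0, "wz": 0},
    {"fingers": -0.41, "tx": 2, "ty": 0, "tz": 0, "wx": 0, "wy": 0, "wz": 0},
    {"fingers": -0.41, "tx": 3, "ty": 0, "tz": 0, "wx": 0, "wy": 0, "wz": 0}
  ]
}}

```text
t: 5.88
tool_pos: [592.0, -38.1, 6.7]
tool_rot: [-1.792, 2.58, -0.001]
ft_force: [1.1, 0.1, -0.2]
opening: 25.2
```

Call:
{"op": "drive_tool", "data": {
  "steps": [
    {"fingers": -0.41, "tx": 1, "ty": 0, "tz": 0, "wx": 0, "wy": 0, "wz": 0},
    {"fingers": -0.41, "tx": 2, "ty": 0, "tz": 0, "wx": 0, "wy": 0, "wz": 0},
    {"fingers": -0.41, "tx": 3, "ty": 0, "tz": 0, "wx": 0, "wy": 0, "wz": 0}
  ]
}}

```text
t: 6.13
tool_pos: [590.9, -41.1, 6.7]
tool_rot: [-1.792, 2.58, -0.0]
ft_force: [-0.0, 0.9, 0.3]
opening: 25.4
```

Call:
{"op": "drive_tool", "data": {
  "steps": [
    {"fingers": -0.41, "tx": 1, "ty": 0, "tz": 0, "wx": 0, "wy": 0, "wz": 0},
    {"fingers": -0.41, "tx": 2, "ty": 0, "tz": 0, "wx": 0, "wy": 0, "wz": 0},
    {"fingers": -0.41, "tx": 3, "ty": 0, "tz": 0, "wx": 0, "wy": 0, "wz": 0}
  ]
}}

```text
t: 6.38
tool_pos: [589.8, -44.0, 6.7]
tool_rot: [-1.792, 2.58, -0.001]
ft_force: [-0.5, 0.6, -0.1]
opening: 25.2
```

Call:
{"op": "drive_tool", "data": {
  "steps": [
    {"fingers": -0.41, "tx": 1, "ty": 0, "tz": 0, "wx": 0, "wy": 0, "wz": 0},
    {"fingers": -0.41, "tx": 2, "ty": 0, "tz": 0, "wx": 0, "wy": 0, "wz": 0},
    {"fingers": -0.41, "tx": 3, "ty": 0, "tz": 0, "wx": 0, "wy": 0, "wz": 0}
  ]
}}

```text
t: 6.63
tool_pos: [588.7, -46.9, 6.7]
tool_rot: [-1.792, 2.58, -0.001]
ft_force: [0.9, 1.0, 0.1]
opening: 24.9
```

```bash
python3 -c "
from h import *
plan((562.4+.347*76,-119.3+.938*76,7),-110.3)
for n in ['wrist','top','side']:
    c=cam(n); im,d=robot.get_image(n); cv2.imwrite(f'pics/{n}5.png',im); np.savez(f'{n}5.npz',im=im,d=d,K=c[0],k1=c[1],e=c[2],O=c[3])
"; python3 w.py wrist5.npz
```

```text
t 6.63 pos [588.7 -46.9   6.7] F [0.9 1.  0.1] open 24.9 q [ 0.19  0.49 -0.14  0.   -0.94 -0.54]
SHIFT [ 1.  -0.5 -0.3] TURN [-0.     0.    -0.002] rows 0.0
px [277. 180.] 17004 rect [571.3 -96.1] [100.4  59.3] 71.3 thin dir -110.1 slope 0.196
```

View pics/wrist5.png

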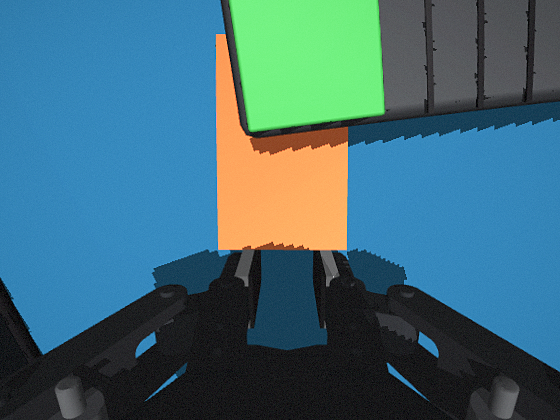

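```bash
cat > pd.py <<'E'
import sys
from h import *
z=np.load(sys.argv[1]); im,d=z['im'],z['d']; c=(z['K'],float(z['k1']),z['e'],z['O']); P=cloud('x',d,c)
m=cv2.inRange(cv2.cvtColor(im,cv2.COLOR_BGR2HSV),(45,120,60),(75,255,255))
m=cv2.erode(m,np.ones((3,3)))
p=P[(m>0)&(d>0)]; p=p[(p[:,2]>55)&(p[:,2]<80)]
r=cv2.minAreaRect(p[:,:2].astype(np.float32)); print("pad rect",r,cv2.boxPoints(r).round(1).tolist())
A=np.c_[p[:,:2]-p[:,:2].mean(0),np.ones(len(p))]; print("plane",np.linalg.lstsq(A,p[:,2],rcond=None)[0].round(4),len(p))
E
python3 pd.py wrist5.npz; python3 pd.py top5.npz; python3 pd.py top0.npz
python3 -c "
from h import *
z=np.load('wrist5.npz'); c=(z['K'],float(z['k1']),z['e'],z['O']); P=cloud('x',z['d'],c)
for uv in [(252,125),(380,105),(248,4)]: print(P[uv[1],uv[0]])"
```

```text
pad rect ((554.63232421875, -120.38947296142578), (29.50699234008789, 33.88505172729492), 76.8953857421875) [[534.7999877929688, -130.89999389648438], [567.7999877929688, -138.60000610351562], [574.5, -109.9000015258789], [541.5, -102.19999694824219]]
plane [1.50000e-03 1.20000e-03 6.84309e+01] 17394
pad rect ((556.3727416992188, -121.53209686279297), (29.48125648498535, 29.851634979248047), 77.46448516845703) [[538.5999755859375, -132.6999969482422], [567.7000122070312, -139.1999969482422], [574.0999755859375, -110.4000015258789], [545.0, -103.9000015258789]]
plane [-8.10000e-03  2.44000e-02  6.97888e+01] 134
pad rect ((556.4522094726562, -121.3167724609375), (29.57747459411621, 29.64628028869629), 79.00648498535156) [[539.0999755859375, -133.0], [568.2000122070312, -138.6999969482422], [573.7999877929688, -109.5999984741211], [544.7000122070312, -104.0]]
plane [2.04000e-02 1.82000e-02 6.91951e+01] 134
[ 573.11109535 -110.99805406   68.328562  ]
[ 542.57799693 -104.67206045   69.1503595 ]
[ 563.96485535 -136.11133366   68.61360802]
```

Call:
{"op": "drive_tool", "data": {
  "steps": [
    {"fingers": -0.41, "tx": 1, "ty": 0, "tz": 0, "wx": 0, "wy": 0, "wz": 0},
    {"fingers": -0.41, "tx": 2, "ty": 0, "tz": 0, "wx": 0, "wy": 0, "wz": 0},
    {"fingers": -0.41, "tx": 2.5, "ty": 0, "tz": 0, "wx": 0, "wy": 0, "wz": 0}
  ]
}}

```text
t: 7.03
tool_pos: [587.7, -49.4, 6.7]
tool_rot: [-1.792, 2.58, -0.0]
ft_force: [-0.8, 0.9, 0.2]
opening: 25.2
```

Call:
{"op": "drive_tool", "data": {
  "steps": [
    {"fingers": -0.41, "tx": 1, "ty": 0, "tz": 0, "wx": 0, "wy": 0, "wz": 0},
    {"fingers": -0.41, "tx": 2, "ty": 0, "tz": 0, "wx": 0, "wy": 0, "wz": 0},
    {"fingers": -0.41, "tx": 2.5, "ty": 0, "tz": 0, "wx": 0, "wy": 0, "wz": 0}
  ]
}}

```text
t: 7.28
tool_pos: [587.2, -51.2, 6.7]
tool_rot: [-1.791, 2.579, 0.0]
ft_force: [0.9, 4.8, -1.1]
opening: 25.3
```

Call:
{"op": "drive_tool", "data": {
  "steps": [
    {"fingers": -0.41, "tx": 1, "ty": 0, "tz": 0, "wx": 0, "wy": 0, "wz": 0},
    {"fingers": -0.41, "tx": 2, "ty": 0, "tz": 0, "wx": 0, "wy": 0, "wz": 0},
    {"fingers": -0.41, "tx": 2.5, "ty": 0, "tz": 0, "wx": 0, "wy": 0, "wz": 0}
  ]
}}

```text
t: 7.53
tool_pos: [587.0, -52.8, 6.8]
tool_rot: [-1.79, 2.578, -0.0]
ft_force: [1.4, 5.0, -1.9]
opening: 25.5
```

```bash
python3 -c "
from h import *
plan((562.4+.347*70,-119.3+.938*70,7),-110.3)
for n in ['wrist','top']:
    c=cam(n); im,d=robot.get_image(n); cv2.imwrite(f'pics/{n}6.png',im); np.savez(f'{n}6.npz',im=im,d=d,K=c[0],k1=c[1],e=c[2],O=c[3])
"; python3 pd.py wrist6.npz; python3 pd.py top6.npz;python3 -c "
from h import *
print(robot.read_state()['ft_force'])"
```

```text
t 7.53 pos [587.  -52.8   6.8] F [ 1.4  5.  -1.9] open 25.5 q [ 0.17  0.49 -0.15 -0.   -0.93 -0.53]
SHIFT [ 0.9  0.  -0.2] TURN [-0.002  0.003 -0.002] rows 0.0
pad rect ((554.0767822265625, -124.41569519042969), (35.17255401611328, 33.631229400634766), 76.67403411865234) [[533.7000122070312, -137.6999969482422], [566.4000244140625, -145.39999389648438], [574.5, -111.19999694824219], [541.7999877929688, -103.4000015258789]]
plane [1.40000e-03 1.20000e-03 6.84693e+01] 20111
pad rect ((556.5311889648438, -123.04556274414062), (28.867094039916992, 29.648181915283203), 75.63977813720703) [[538.5999755859375, -133.39999389648438], [567.2999877929688, -140.6999969482422], [574.5, -112.69999694824219], [545.7999877929688, -105.4000015258789]]
plane [-5.21000e-02 -2.25000e-02  6.91673e+01] 133
[ 2.25898527  5.13793151 -0.54479666]
```

View pics/wrist6.png

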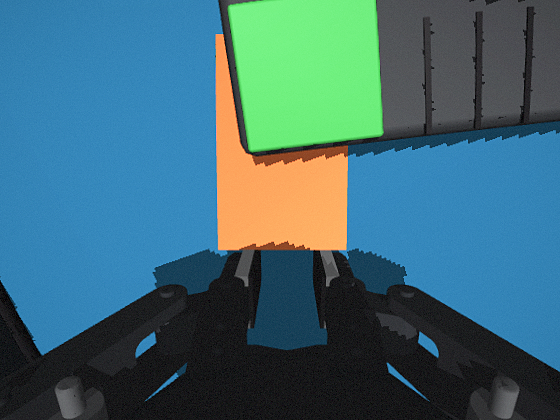

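The push force rose from about 1 to 5 N within 4 mm. The pad moved about 1.5 mm and stayed level at 68.5 mm, so the wedge is snug without jacking. I'll back off straight, rise and shut the fingers.

Call:
{"op": "drive_tool", "data": {
  "steps": [
    {"fingers": -0.41, "tx": -4, "ty": 0, "tz": 0, "wx": 0, "wy": 0, "wz": 0},
    {"fingers": -0.41, "tx": -12, "ty": 0, "tz": 0, "wx": 0, "wy": 0, "wz": 0},
    {"fingers": -0.41, "tx": -24, "ty": 0, "tz": 0, "wx": 0, "wy": 0, "wz": 0},
    {"fingers": -0.41, "tx": -34, "ty": 0, "tz": -10, "wx": 0, "wy": 0, "wz": 0},
    {"fingers": -0.41, "tx": -38, "ty": 0, "tz": -40, "wx": 0, "wy": 0, "wz": 0}
  ]
}}

```text
t: 8.05
tool_pos: [597.3, -16.0, 42.8]
tool_rot: [1.789, -2.576, -0.007]
ft_force: [0.5, -0.1, -0.8]
opening: 25.3
```

Call:
{"op": "drive_tool", "data": {
  "steps": [
    {"fingers": -1, "tx": 0, "ty": 0, "tz": -40, "wx": 0, "wy": 0, "wz": 0},
    {"fingers": -1, "tx": 0, "ty": 0, "tz": -80, "wx": 0, "wy": 0, "wz": 0},
    {"fingers": -1, "tx": 0, "ty": 0, "tz": -90, "wx": 0, "wy": 0, "wz": 0},
    {"fingers": -1, "tx": 0, "ty": 0, "tz": -90, "wx": 0, "wy": 0, "wz": 0}
  ]
}}

```text
t: 8.38
tool_pos: [600.7, -15.2, 137.7]
tool_rot: [-1.792, 2.577, -0.0]
ft_force: [0.7, -0.1, -0.8]
opening: 0.1
```

```bash
python3 -c "
from h import *
for n in ['wrist']:
    c=cam(n); im,d=robot.get_image(n); cv2.imwrite(f'pics/{n}7.png',im); np.savez(f'{n}7.npz',im=im,d=d,K=c[0],k1=c[1],e=c[2],O=c[3])
plan((555,-124,100),-110.3)
"; python3 pd.py wrist7.npz; python3 w.py wrist7.npz
```

```text
t 8.43 pos [599.2 -15.2 135. ] F [-0.1  0.4 -0.3] open -0.4 q [ 0.23  0.4   0.06 -0.   -1.24 -0.59]
SHIFT [117.4   3.4  34.9] TURN [ 0.003  0.001 -0.002] rows 2.9
pad rect ((554.7371826171875, -123.94538879394531), (32.68080139160156, 32.69792556762695), 73.16959381103516) [[534.4000244140625, -134.89999389648438], [565.7000122070312, -144.3000030517578], [575.0999755859375, -113.0], [543.7999877929688, -103.5999984741211]]
plane [7.10000e-03 7.50000e-03 6.84352e+01] 747
px [280.  95.] 5419 rect [ 568.7 -106.6] [90.1 56.3] 69.77 thin dir -107.4 slope 0.195
px [457. 315.] 885 rect [483.3 155.1] [26.9 73.6] 42.41 thin dir -170.7 slope 0.127
px [393. 341.] 353 rect [552.7 154.3] [11.5 44.9] 30.22 thin dir 154.6 slope 0.203
```

View pics/wrist7.png

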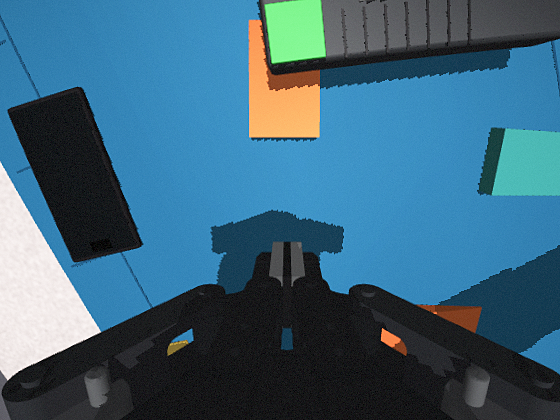

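Call:
{"op": "drive_tool", "data": {
  "steps": [
    {"fingers": -1, "tx": 30, "ty": 1, "tz": 0, "wx": 0, "wy": 0, "wz": 0},
    {"fingers": -1, "tx": 60, "ty": 2, "tz": 10, "wx": 0, "wy": 0, "wz": 0},
    {"fingers": -1, "tx": 90, "ty": 3, "tz": 20, "wx": 0, "wy": 0, "wz": 0},
    {"fingers": -1, "tx": 116, "ty": 3, "tz": 35, "wx": 0, "wy": 0, "wz": 0},
    {"fingers": -1, "tx": 116, "ty": 3, "tz": 35, "wx": 0, "wy": 0, "wz": 0}
  ]
}}

```text
t: 8.85
tool_pos: [551.5, -125.4, 95.7]
tool_rot: [1.784, -2.577, -0.012]
ft_force: [-0.8, 1.0, -0.4]
opening: -0.3
```

```bash
python3 -c "
from h import *
plan((556,-123,74),-110.3)"
```

```text
t 8.85 pos [ 551.5 -125.4   95.7] F [-0.8  1.  -0.4] open -0.3 q [ 0.05  0.37 -0.08 -0.   -1.13 -0.41]
SHIFT [-3.9 -3.6 21.6] TURN [ 0.011 -0.002 -0.006] rows 0.5
```

Call:
{"op": "drive_tool", "data": {
  "steps": [
    {"fingers": -1, "tx": -4, "ty": -4, "tz": 7, "wx": 0.011, "wy": -0.002, "wz": 0},
    {"fingers": -1, "tx": -4, "ty": -4, "tz": 14, "wx": 0.011, "wy": -0.002, "wz": 0},
    {"fingers": -1, "tx": -4, "ty": -4, "tz": 20, "wx": 0.011, "wy": -0.002, "wz": 0},
    {"fingers": -1, "tx": -4, "ty": -4, "tz": 20, "wx": 0.011, "wy": -0.002, "wz": 0},
    {"fingers": -1, "tx": -4, "ty": -4, "tz": 20, "wx": 0.011, "wy": -0.002, "wz": 0}
  ]
}}

```text
t: 9.27
tool_pos: [556.2, -122.7, 75.1]
tool_rot: [1.788, -2.581, -0.001]
ft_force: [-0.2, 0.6, 0.4]
opening: 0.1
```

```bash
python3 -c "
from h import *
plan((556,-123,68),-110.3)"
```

```text
t 9.27 pos [ 556.2 -122.7   75.1] F [-0.2  0.6  0.4] open 0.1 q [ 0.06  0.39 -0.11  0.   -1.07 -0.42]
SHIFT [0.4 0.1 7.1] TURN [ 0.001 -0.001 -0.005] rows 0.2
```

Call:
{"op": "drive_tool", "data": {
  "steps": [
    {"fingers": -1, "tx": 0, "ty": 0, "tz": 2, "wx": 0, "wy": 0, "wz": 0},
    {"fingers": -1, "tx": 0, "ty": 0, "tz": 4, "wx": 0, "wy": 0, "wz": 0},
    {"fingers": -1, "tx": 0, "ty": 0, "tz": 5, "wx": 0, "wy": 0, "wz": 0},
    {"fingers": -1, "tx": 0, "ty": 0, "tz": 5, "wx": 0, "wy": 0, "wz": 0}
  ]
}}

```text
t: 9.6
tool_pos: [556.2, -122.5, 70.0]
tool_rot: [1.789, -2.581, -0.001]
ft_force: [0.6, 0.5, 0.6]
opening: 0.1
```

Call:
{"op": "drive_tool", "data": {
  "steps": [
    {"fingers": -1, "tx": 0, "ty": 0, "tz": 1, "wx": 0, "wy": 0, "wz": 0},
    {"fingers": -1, "tx": 0, "ty": 0, "tz": 1, "wx": 0, "wy": 0, "wz": 0},
    {"fingers": -1, "tx": 0, "ty": 0, "tz": 1, "wx": 0, "wy": 0, "wz": 0}
  ]
}}

```text
t: 9.85
tool_pos: [556.3, -122.5, 69.2]
tool_rot: [1.789, -2.581, -0.0]
ft_force: [0.6, -0.3, 0.7]
opening: -0.0
```

Call:
{"op": "drive_tool", "data": {
  "steps": [
    {"fingers": -1, "tx": 0, "ty": 0, "tz": 1, "wx": 0, "wy": 0, "wz": 0},
    {"fingers": -1, "tx": 0, "ty": 0, "tz": 1, "wx": 0, "wy": 0, "wz": 0},
    {"fingers": -1, "tx": 0, "ty": 0, "tz": 1, "wx": 0, "wy": 0, "wz": 0}
  ]
}}

```text
t: 10.1
tool_pos: [556.4, -122.5, 69.0]
tool_rot: [1.789, -2.582, 0.0]
ft_force: [-1.5, 1.0, 6.2]
opening: 0.0
```

Call:
{"op": "drive_tool", "data": {
  "steps": [
    {"fingers": -1, "tx": 0, "ty": 0, "tz": 1, "wx": 0, "wy": 0, "wz": 0},
    {"fingers": -1, "tx": 0, "ty": 0, "tz": 1, "wx": 0, "wy": 0, "wz": 0},
    {"fingers": -1, "tx": 0, "ty": 0, "tz": 1, "wx": 0, "wy": 0, "wz": 0}
  ]
}}

```text
t: 10.35
tool_pos: [556.4, -122.6, 69.1]
tool_rot: [1.79, -2.582, 0.001]
ft_force: [-2.0, 2.1, 6.8]
opening: 0.2
```

Call:
{"op": "drive_tool", "data": {
  "steps": [
    {"fingers": -1, "tx": 0, "ty": 0, "tz": 1.5, "wx": 0, "wy": 0, "wz": 0},
    {"fingers": -1, "tx": 0, "ty": 0, "tz": 1.9, "wx": 0, "wy": 0, "wz": 0},
    {"fingers": -1, "tx": 0, "ty": 0, "tz": 1.9, "wx": 0, "wy": 0, "wz": 0},
    {"fingers": -1, "tx": 0, "ty": 0, "tz": 1.9, "wx": 0, "wy": 0, "wz": 0}
  ]
}}

```text
t: 10.68
tool_pos: [556.5, -122.5, 68.9]
tool_rot: [-1.79, 2.581, -0.002]
ft_force: [-3.9, 2.2, 10.0]
opening: -0.3
```

```bash
python3 -c "
from h import *
for n in ['wrist','top','side']:
    c=cam(n); im,d=robot.get_image(n); cv2.imwrite(f'pics/{n}8.png',im); np.savez(f'{n}8.npz',im=im,d=d,K=c[0],k1=c[1],e=c[2],O=c[3])
    s=robot.read_state(); print(s['tool_pos'].round(2),s['ft_force'].round(1))
"; python3 pd.py wrist8.npz; python3 w.py wrist8.npz
```

```text
[ 556.51 -122.51   68.93] [-5.5  2.5 10. ]
[ 556.48 -122.53   68.92] [-4.1  2.9 10.6]
[ 556.46 -122.55   68.9 ] [-3.8  3.1 10.1]
pad rect ((553.8814697265625, -125.6795654296875), (29.946474075317383, 32.806549072265625), 76.73411560058594) [[534.5, -136.5], [566.4000244140625, -144.0], [573.2999877929688, -114.9000015258789], [541.4000244140625, -107.30000305175781]]
plane [3.9000e-03 1.6600e-02 6.8323e+01] 1702
px [243. 253.] 930 rect [ 587.3 -120.9] [71.2 10.8] 69.71 thin dir -108.7 slope 0.199
```

View pics/wrist8.png

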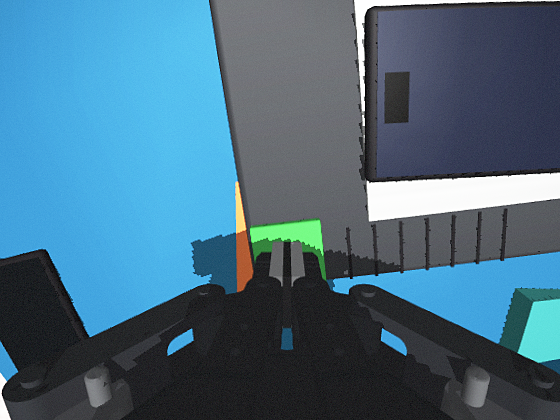

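View pics/side8.png

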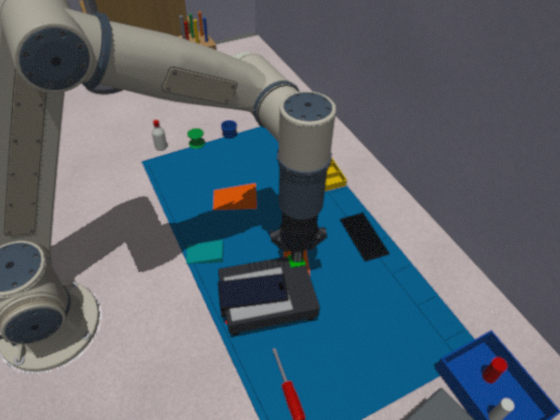

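```bash
python3 -c "
from h import *
z=np.load('wrist8.npz'); d=z['d']; c=(z['K'],float(z['k1']),z['e'],z['O']); P=cloud('x',d,c)
for nm,f in [('w8',P)]:
    m=np.zeros(d.shape,bool); m[5:210,235:345]=1; m[250:262,370:420]=0
    m[185:215,375:545]|=True
    p=f[m&(d>0)]; p=p[(p[:,2]>58)&(p[:,2]<72)]
    # enclosure only
    e=p[abs(p[:,2]-np.median(p[:,2]))<2]
    A=np.c_[e[:,:2]-e[:,:2].mean(0),np.ones(len(e))]; g=np.linalg.lstsq(A,e[:,2],rcond=None)[0]; print(g.round(4),len(e),np.ptp(e,0))
b=P[20:160,20:200].reshape(-1,3); A=np.c_[b[:,:2]-b[:,:2].mean(0),np.ones(len(b))]; print('bench',np.linalg.lstsq(A,b[:,2],rcond=None)[0].round(4))
print(robot.read_state()['t'],robot.read_state()['ft_force'])
"
```

```text
[-3.00000e-03  1.30000e-03  6.34345e+01] 23310 [139.77888529 137.4678809    3.99650342]
bench [-0.0679  0.06    0.8958]
10.8333 [-3.81559931  3.09314248 10.11424225]
```

Call:
{"op": "drive_tool", "data": {
  "steps": [
    {"fingers": -1, "tx": 0, "ty": 0, "tz": 1.7, "wx": 0, "wy": 0, "wz": 0},
    {"fingers": -1, "tx": 0, "ty": 0, "tz": 1.7, "wx": 0, "wy": 0, "wz": 0},
    {"fingers": -1, "tx": 0, "ty": 0, "tz": 1.7, "wx": 0, "wy": 0, "wz": 0},
    {"fingers": -1, "tx": 0, "ty": 0, "tz": 1.7, "wx": 0, "wy": 0, "wz": 0},
    {"fingers": -1, "tx": 0, "ty": 0, "tz": 1.7, "wx": 0, "wy": 0, "wz": 0}
  ]
}}

```text
t: 11.25
tool_pos: [556.5, -122.5, 68.9]
tool_rot: [-1.79, 2.58, -0.004]
ft_force: [-4.7, 2.2, 9.8]
opening: -0.1
```

```bash
python3 -c "
from h import *
for i in range(4):
    robot.get_image('top'); s=robot.read_state(); print(s['tool_pos'].round(2),s['ft_force'].round(1))
"
```

```text
[ 556.5  -122.52   68.94] [-4.9  3.2 10.3]
[ 556.5  -122.51   68.94] [-4.9  3.  10.4]
[ 556.49 -122.51   68.92] [-4.9  2.  11.4]
[ 556.5  -122.51   68.93] [-3.8  3.2 11.2]
```

The press is steady at about 10 N, with the tip still to within 0.02 mm and the preheater level. I'm handing in.

```bash
python3 -c "
from h import *
print(robot.sign_off())"
```

```text
the job is handed in; nothing more can be done
None
```

The small orange wedge is snug under the yellow foot, and I handed the job in with the shut fingertips pressing the green pad. I got there by pushing the wedge with two partly open fingers until the push force rose from about 1 N to 5 N. I then backed off straight and pressed the pad.

- **Press:** it was steady at 10–11 N, a little above the 8 N asked for but within the 3–25 N limit. I kept it above the 3–7 N at which the preheater would tip without a wedge.
- **Firm:** the pad height stayed within about 0.2 mm (69.1 to 68.9 mm) as the press went from about 6 to 10 N.
- **Level:** the plane fitted to the preheater's top leans about 0.003 rad. The wrist depth is less sure than that number suggests, because the bench patch in the same picture fitted a false slope of about 0.09 rad. The steady pad height is the better evidence.
- **Position:** the preheater moved about 2 mm. The phone still lies on its plate, and nothing else appeared disturbed in the last pictures.
- **Not measured:** the load on the wedge can't be read directly. I inferred it from the pad holding firm above the tipping force. A sideways force of about 5 N on the fingertip also remained.

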